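# Fit the slim plunger through both guides of a plunger stand and hold it over the cup

### The arm

A 7-joint arm with a two-finger parallel gripper is mounted at the origin on the work surface. World frame = base frame: x ahead of the robot, y to its left, z up, the work surface at z = 0. Lengths are in m, angles in rad, forces in N, time in s.
With the tool pointing down it reaches from about 0.4 to 0.85 m from the base axis. Payload 10.4 kg.
Tool frame: the origin (TCP) lies at the very end of the fingers, on their centre line; the grasp point (between the pads) lies 19 mm behind it; z points along the fingers, y is the direction in which the jaws open and shut (so a half turn about z gives the same grasp; the last joint's range is limited). The gripper opens to 87 mm and grips with 3 to 60 N. Pads are 19 mm wide; open, the fingers measure 117 mm over their backs; the gripper's body (75 mm by 190 mm) begins 51 mm behind the grasp point.
Start: joints at [-1.147, 0.332, -0.065, 1.46, 0.022, 1.35, -0.088], TCP at [0.27, 0.564, 0.187] pointing down, gripper open.
Joint ranges: [-2.6, 2.6], [-0.5, 2.12], [-1.47, 1.34], [0.16, 2.42], [-1.27, 4.41], [0.06, 2.06], [-2.6, 2.6]. Speed limits (rad/s): [2.22, 2.22, 2.79, 2.79, 3.14, 3.14, 3.14].

### API

Orientations are given as a unit quaternion [x, y, z, w].
In Python, from bench import r, eyes, job gives the robot as it stands. The module is installed in compiled form; this text tells all that it offers.
- The arm moves only by the tool play_rows, never from a script. Its argument "motion" is a list of rows, each a list of 7 numbers: the shift along the tool's x, y, z as a fraction of full scale, then the turn, a rotation vector about the tool's x, y, z as a fraction of full scale, then the opening in per cent of the stroke, from 0 (shut) to 100 (fully open). A call has 1 to 5 rows; each row is the pose to reach, as a shift and turn from the pose commanded when the call began, along the tool's axes at that moment; what a row does not reach only later rows make up. Full scale, the value 1, is 0.2 m for a shift and 90 degrees for a turn. A row lasts 1/8 s, in which the tool goes at most 62.5 mm and 10.7 degrees, less where a joint would pass 70% of its speed; a pose out of reach is approached as far as the arm can. A call with a number of a shift or a turn outside -1 to 1 is refused whole. A call with a gripper value outside its range is refused whole. The fingers move at their own pace and stop on an object; "squeeze" is the grip in N (left out, the last holds). Time passes only in rows, so rows that repeat a pose let the fingers close. It gives the time, the measured TCP pose, the force and the opening at its end, in the units of the state.
- r.read_state(): the state, without advancing time (a new reading comes with each control period).
- eyes.camera(name): name is "side" or "top"; returns a dict with "image" (400x640x3 uint8, red, green, blue), "mtx" (3x3 intrinsics, pixels), "R" (3x3) and "t" (3): a world point X has camera coordinates R X + t. Camera axes: x right, y down, z forward; pixel columns grow to the right and rows downward; lengths in m; the calibration is good to about 2 mm. A picture is of the moment at which its call begins. There is no depth.
- job.close_job(): hands the job in, once; it reports no verdict.
Trained networks look in a picture, given as the dict that the camera call returned (one of the last four; its "shot" number tells which), for a name from the list of things; names that differ only in an ending like _2 or _b are one class to them, and where a whole thing is asked for, a point or a joint stands for the part that bears it (a point fixed in the world has none). Each returns a list of dicts, best first, with "p" (0 to 1); they miss things now and then, are a little off and sometimes report something else, mostly with a low value. They report only what shows in the picture. A call takes as long as a camera call. They do not tell look-alikes from the thing itself.
- eyes.regions_of(picture, label): "region" (400x640 bool, what is visible of it) and "xy" ([column, row] in pixels, amid what is visible of it).
- eyes.landmark_of(picture, label): "xy" ([column, row] in pixels: a listed point, or the origin of a listed thing).
The state is a dict: "time": time; "joint_positions": joint angles; "joint_vel": joint speeds; "joint_torque": joint torques, N m; "ee_pos": TCP position; "eef_rot": TCP orientation; "ft_force": force on the tool from outside, world axes, zero at the start; "torque": the same for the moment, N m; "width": finger opening in m.
Only numpy, scipy, OpenCV 4.12 (cv2) and the standard library are available. Lean on these libraries where they do the work, as an engineer would, in place of code of your own. Each camera call takes 0.05 s, during which the arm holds its last target. There are 200 camera calls.

### The job

On the lab bench, swing the stand's upper guide arm in against its stop so that its hole lines up with the one below, then take the slimmer of the two plungers out of its holder and thread it straight down through the upper guide and then the lower one. Finish still holding the plunger there and do not let go: upright through both guides, its tip inside the white cup about a centimetre above the cup's inside bottom, not resting on it. Leave the thicker plunger, its holder and everything else on the bench where it is.

Things in the scene. Friction and masses are not known exactly. Their poses are not given: they have to be found in the camera images.
- stand: Fixed upright stand. Origin: underside of its base, below the lower hole's centre; z up, x from the hole to the post. Base 170 x 120 x 12 mm (x -60 to 110). Steel post 18 mm thick at x = 75 mm, y = 0, top at 150 mm, the stand's highest point. Fixed lower guide: block 40 (x) x 36 (y) mm, z = 70 to 86 mm, vertical hole, joined to the post by a bar 20 mm wide. White cup below it, rim at z = 52 mm.
- upper_arm (a joint): Swing of the upper guide arm about the post's axis, rad. 0: against its stop, hole exactly over the lower one. Positive: swung out, counter-clockwise from above, its free end on the stand's -y side. Range 0 to 1.2, starts at 0.5 to 0.95. Stays where it is left; about 2 N at the free end moves it.
- upper_bore (a point): Centre of the upper guide's hole, on top of the swing arm's end block, 141 mm above the table, 75 mm from the post's axis. End block 40 mm along the arm x 36 mm across x 16 mm tall, underside at 125 mm; pinch its 36 mm sides from above or push its side. A 20 mm bar joins it to the post. Hole 12.5 mm wide, 3 mm chamfer at the mouth. x axis: along the arm towards the post.
- lower_bore (a point): Centre of the lower guide's hole, at the top face of the fixed lower arm, 86 mm above the table. Hole 12.5 mm wide, vertical, with a 3 mm chamfer at the mouth.
- cup: White cup fixed on the stand's base, centred under the holes. Origin: its underside, 12 mm above the table; height 40 mm, inside bottom 5 mm above the origin.
- slim_plunger: The slimmer plunger, upright in its holder: steel rod 10 mm thick, 150 mm long, small bevel at the foot; above it a cylindrical metal head 20 mm wide, 36 mm tall, to grip (186 mm in all). Origin: centre of the rod's foot (its tip); z along it up to the head. Starts with its tip 8 mm above the table. 0.1 to 0.21 kg.
- slim_holder: Fixed white block 60 x 60 x 50 mm with a 13 mm hole, 42 mm deep, at its centre, in which the slim plunger stands. Origin: centre of its underside. The slim and thick holders may be either side of the stand.
- thick_plunger: The thicker plunger, to be left alone: rod 16 mm thick, 150 mm long, head 32 mm wide, 36 mm tall; stands in the other holder. Origin: centre of the rod's foot, 8 mm above the table.
- thick_holder: Fixed white block 60 x 60 x 50 mm with a wider hole, holds the thick plunger; leave alone. Origin: centre of its underside.
- bottle_a: Bystander, to be left alone: small white plastic bottle, 44 mm wide, 75 mm tall. Origin at its underside's centre.
- bottle_b: Bystander, to be left alone: another small white plastic bottle, 44 mm wide, 75 mm tall. Origin at its underside's centre.
- brown_jar: Bystander, to be left alone: brown glass jar, 60 mm wide, 80 mm tall. Origin at its underside's centre.
- white_ring: Bystander, to be left alone: white plastic ring lying flat, 56 mm across, 18 mm tall. Origin at its underside's centre.
- spatula: Bystander, to be left alone: spatula lying flat, 170 mm long. Origin at its underside's centre (middle of its length).
There are look-alikes about, which are no part of the job. Leave any orange or purple look-alike of the slim_plunger alone.

How it is judged:
On the way, in this order (a step that is already met when the one before it is completed fails the run):
1. the upper guide arm is swung in against its stop (value of joint upper_arm below 0.045 rad), for 0.2 s.
2. the slim plunger's tip has passed down through the upper guide (value of joint upper_arm below 0.045 rad and x of slim_plunger in the frame of stand between -0.004 and 0.004 m and y of slim_plunger in the frame of stand between -0.004 and 0.004 m and z of slim_plunger in the frame of stand below 0.124 m and contact force between the fingers and slim_plunger above 0.5 N), for 0.02 s.
3. the tip has also passed down through the lower guide (value of joint upper_arm below 0.045 rad and x of slim_plunger in the frame of stand between -0.004 and 0.004 m and y of slim_plunger in the frame of stand between -0.004 and 0.004 m and z of slim_plunger in the frame of stand below 0.069 m and contact force between the fingers and slim_plunger above 0.5 N), for 0.1 s.
At the end, for the whole second after the job is handed in: The swing arm is within 0.045 rad of its stop; the slim plunger stands through both guides within 0.07 rad of upright, its tip within 4 mm of the hole axis and 3 to 20 mm above the cup's inside bottom; the fingers grip it (over 1 N), the cup does not touch it, and it is still (under 0.03 m/s) (value of joint upper_arm below 0.045 rad and x of slim_plunger in the frame of stand between -0.004 and 0.004 m and y of slim_plunger in the frame of stand between -0.004 and 0.004 m and angle between slim_plunger's own z axis and vertical below 0.07 rad and z of slim_plunger in the frame of cup between 0.008 and 0.025 m and contact force between the fingers and slim_plunger above 1 N and contact force between slim_plunger and cup below 0.3 N and linear speed of slim_plunger below 0.03 m/s); the arm keeps its last pose, push and grip.
It fails at once if the thick plunger is moved or lifted (more than 30 mm) (distance of thick_plunger from where it was at the start of the episode above 0.03 m).
It fails at once if a bystander on the bench is moved more than 40 mm (distance of any of bottle_a, bottle_b, brown_jar, white_ring, spatula from where it was at the start of the episode above 0.04 m).
It also fails if it takes over 64 s, if anything falls off the work surface, if the arm or the gripper's body presses on something with over 40 N, if the wrist force passes 120 N, or if a joint passes its speed limit or range.

## Working session

There is one attempt and no reset: what is moved stays moved. The work goes in short steps, Python scripts to look and compute and a tool call to move; the robot and the scene stay as the last step left them, time stands still between calls to the robot, and variables do not carry over. Pictures are saved under pics/ and viewed, about 8 in all and at most 12, crops included, and the job is handed in when it is done.

Besides the shell and the picture viewer there is one more tool, called after "Emit:" in YAML: its name, and indented under it one key for each argument. play_rows: Moves the arm, as the interface text tells. Shift numbers are shares of 0.2 m and turn numbers shares of 90 degrees, none past 1 either way. Its arguments: {"type":"object","properties":{"motion":{"type":"array","items":{"type":"array","items":{"type":"number"}}},"squeeze":{"type":"number"}},"required":["motion"]}

```bash
mkdir -p pics; cat > h.py <<'E'
import numpy as np, cv2
from bench import r, eyes, job
from scipy.spatial.transform import Rotation as Ro
def proj(c,X):
    p=c["R"]@np.array(X,float)+c["t"]; q=c["mtx"]@p; return q[:2]/q[2]
def ray(c,uv):
    d=c["R"].T@np.linalg.inv(c["mtx"])@np.array([uv[0],uv[1],1.]); return -c["R"].T@c["t"], d/np.linalg.norm(d)
def onz(c,uv,z):
    o,d=ray(c,uv); return o+d*(z-o[2])/d[2]
def tri(c1,u1,c2,u2):
    A=[];b=[]
    o1,d1=ray(c1,u1);o2,d2=ray(c2,u2)
    P1=np.eye(3)-np.outer(d1,d1);P2=np.eye(3)-np.outer(d2,d2)
    X=np.linalg.solve(P1+P2,P1@o1+P2@o2); return X,np.linalg.norm(P1@(X-o1))+np.linalg.norm(P2@(X-o2))
def save(c,n,box=None,s=1):
    im=c["image"][...,::-1]
    if box: im=im[box[1]:box[3],box[0]:box[2]]
    cv2.imwrite("pics/"+n,cv2.resize(im,None,fx=s,fy=s,interpolation=cv2.INTER_CUBIC))
E
python3 - <<'E'
from h import *
np.set_printoptions(precision=4,suppress=True)
S=eyes.camera("side");T=eyes.camera("top")
save(S,"s0.png");save(T,"t0.png")
s=r.read_state();print(s["time"],s["ee_pos"],s["eef_rot"],s["width"])
for c in(S,T):print(-c["R"].T@c["t"],c["R"][2],c["mtx"][0,0])
for l in["stand","upper_bore","lower_bore","cup","slim_plunger","slim_holder","thick_plunger","thick_holder","bottle_a","brown_jar","white_ring"]:
  for n,c in(("S",S),("T",T)):
    print(l,n,[(np.round(d["xy"],1).tolist(),round(d["p"],2)) for d in eyes.landmark_of(c,l)[:4]])
E
```

```text
0.1 [0.2699 0.5633 0.186 ] [ 0.2215  0.9752 -0.0006 -0.0001] 0.08730306706172056
[ 0.3143 -0.8041  0.8191] [ 0.2194  0.7526 -0.6209] 482.1263033391072
[0.4545 0.0586 1.318 ] [ 0.0657 -0.0111 -0.9978] 518.8620833039228
stand S [([314.3, 243.5], 0.94), ([249.6, 212.7], 0.55)]
stand T [([329.3, 200.3], 0.58)]
upper_bore S []
upper_bore T [([352.3, 187.5], 0.93)]
lower_bore S [([312.3, 219.7], 0.92), ([312.8, 240.7], 0.54), ([345.6, 188.8], 0.28)]
lower_bore T [([328.7, 198.9], 0.62)]
cup S [([315.2, 239.5], 0.95)]
cup T [([328.1, 199.9], 0.48)]
slim_plunger S [([252.7, 174.6], 0.76), ([317.8, 177.7], 0.67), ([292.0, 160.0], 0.66), ([308.5, 159.9], 0.48)]
slim_plunger T [([205.2, 203.4], 0.7), ([185.5, 176.0], 0.67), ([213.9, 168.7], 0.62), ([197.0, 236.5], 0.43)]
slim_holder S [([283.8, 175.7], 0.91)]
slim_holder T [([206.8, 200.7], 0.83), ([470.9, 153.0], 0.42)]
thick_plunger S [([346.2, 360.6], 0.77)]
thick_plunger T [([460.9, 217.3], 0.53)]
thick_holder S [([314.9, 239.4], 0.73), ([344.3, 366.2], 0.72)]
thick_holder T [([459.6, 216.3], 0.64)]
bottle_a S [([347.0, 188.9], 0.7), ([249.8, 213.2], 0.6), ([284.9, 175.7], 0.58), ([346.2, 364.1], 0.32)]
bottle_a T [([253.1, 254.1], 0.84), ([245.6, 142.5], 0.75), ([412.7, 261.0], 0.58)]
brown_jar S [([405.5, 287.6], 0.8)]
brown_jar T [([400.6, 140.5], 0.74), ([209.1, 201.2], 0.53)]
white_ring S [([279.5, 332.1], 0.96), ([346.6, 366.5], 0.51)]
white_ring T [([410.5, 260.1], 0.6), ([207.0, 199.9], 0.36)]
```

View pics/s0.png

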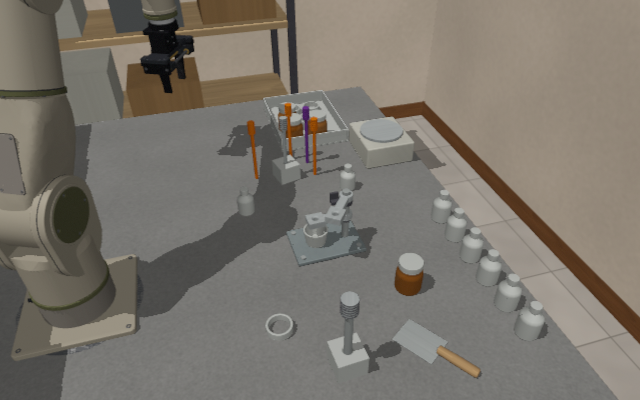

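View pics/t0.png

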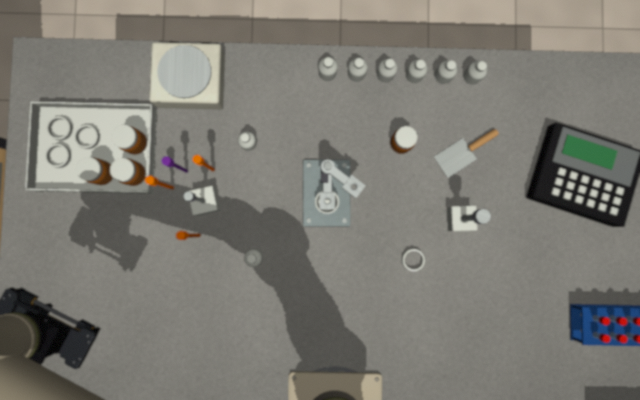

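The slim plunger stands in the holder at side (286,170), top (203,198). It could be confused with the orange rods at side (254,150), (289,128) and (314,145), which are at top (182,236), (150,181) and (199,160), and with the purple rod at side (306,135), top (168,161). The thick plunger is at side (348,325), top (465,217). By the description I choose the steel one in the white holder at top (203,198), and I'll check it in a crop.

```bash
python3 - <<'E'
from h import *
S=eyes.camera("side");T=eyes.camera("top")
a=cv2.resize(S["image"][95:265,235:375,::-1],None,fx=3.5,fy=3.5,interpolation=cv2.INTER_CUBIC)
cv2.imwrite("pics/sc.png",a)
b1=cv2.resize(T["image"][145:245,140:240,::-1],None,fx=4,fy=4,interpolation=cv2.INTER_CUBIC)
b2=cv2.resize(T["image"][145:245,290:390,::-1],None,fx=4,fy=4,interpolation=cv2.INTER_CUBIC)
cv2.imwrite("pics/tc.png",np.hstack([b1,b2]))
E
```

```text
(no output)
```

View pics/sc.png

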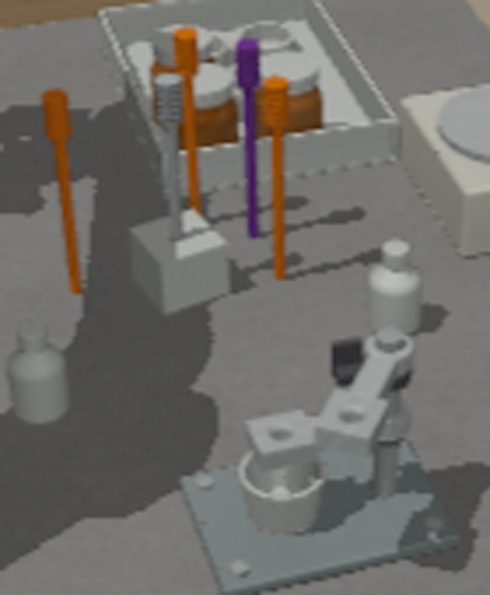

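View pics/tc.png

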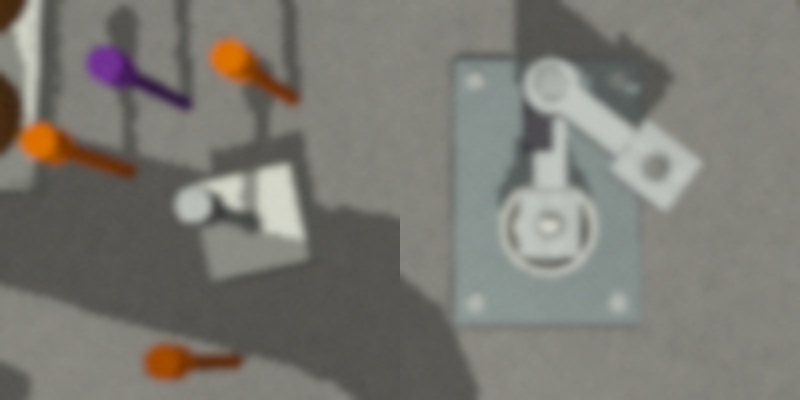

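```bash
python3 - <<'E'
from h import *
np.set_printoptions(precision=4,suppress=True)
S=eyes.camera("side");T=eyes.camera("top")
t=lambda u,v:((u-400)/4+290,v/4+145) if u>400 else (u/4+140,v/4+145)
s=lambda u,v:(u/3.5+235,v/3.5+95)
for n,a,b,z in[("lower",t(549,226),s(281,433),.086),("upper",t(656,166),s(351,413),.141),("post",t(550,83),s(390,342),.150),("slimhead",t(194,207),s(168,82),.194),
 ("orangeA",t(165,362),s(55,98),.194),("orangeB",t(43,142),s(185,36),.194),("orangeC",t(232,60),s(274,87),.194),("purple",t(108,65),s(247,48),.194)]:
    print(n,onz(T,a,z)[:2],onz(S,b,z)[:2],*tri(T,a,S,b))
for p in[(454,57),(640,57),(640,325),(454,325)]:print("base",onz(T,t(*p),.012)[:2])
for p in[(184,478),(225,592),(458,540)]:print("baseS",onz(S,s(*p),.012)[:2])
for p in[(190,180),(290,162),(308,240),(213,278)]: print("hold",onz(T,t(*p),.05)[:2])
for p in[(132,232),(168,258),(228,243),(192,212)]: print("holdS",onz(S,s(*p),.05)[:2])
for l,c in(("thick_plunger",T),("white_ring",T),("bottle_a",T),("brown_jar",T)):
    for d in eyes.landmark_of(c,l)[:2]: print(l,onz(c,d["xy"],0)[:2],d["p"])
E
```

```text
lower [0.5342 0.03  ] [0.5376 0.028 ] [0.5361 0.0296 0.0848] 0.003814713527691041
upper [ 0.5662 -0.029 ] [ 0.5683 -0.0286] [ 0.5671 -0.0292  0.1416] 0.001900097578310772
post [0.6112 0.0326] [0.6113 0.0229] [0.6134 0.0321 0.1426] 0.002361666610249872
slimhead [0.5308 0.3331] [0.5346 0.3281] [0.5333 0.3334 0.1913] 0.004546709101996931
orangeA [0.4469 0.3455] [0.4477 0.3289] [0.4483 0.3479 0.1837] 0.0031503652666966067
orangeB [0.5643 0.416 ] [0.5643 0.3981] [0.567  0.4192 0.1831] 0.003309568346211603
orangeC [0.6114 0.3156] [0.6098 0.2968] [0.6143 0.3181 0.1819] 0.002433702151783039
purple [0.6071 0.3826] [0.6064 0.3638] [0.6103 0.3857 0.1823] 0.0031723500272264867
base [0.6449 0.0907]
base [ 0.6476 -0.0272]
base [ 0.4778 -0.0302]
base [0.4753 0.0867]
baseS [0.4803 0.0844]
baseS [ 0.4805 -0.0335]
baseS [ 0.6454 -0.0319]
hold [0.5571 0.3714]
hold [0.5695 0.3108]
hold [0.522  0.2982]
hold [0.4975 0.3551]
holdS [0.5007 0.3494]
holdS [0.5207 0.304 ]
holdS [0.5722 0.3108]
holdS [0.5549 0.3644]
thick_plunger [ 0.5037 -0.3171] 0.57
white_ring [ 0.3954 -0.1841] 0.71
bottle_a [0.3989 0.2058] 0.6
bottle_a [0.6839 0.236 ] 0.49
brown_jar [ 0.6953 -0.1612] 0.69
```

Crops confirm it: a steel head at side (283,118) and top (188,197) in the white holder is the slim plunger. The swing arm's hole is at top (354,186), the lower hole at top (327,201). Next I rise, turn the jaws along world x and go behind the guide arm.

```bash
cat >> h.py <<'E'
G=Ro.from_quat([.5**.5,.5**.5,0,0])
def rows(*pts,rot=G):
    s=r.read_state();R=Ro.from_quat(s["eef_rot"]);p=np.array(s["ee_pos"])
    w=(R.inv()*rot).as_rotvec()/(np.pi/2)
    for q in pts: print(np.round(R.inv().apply(np.array(q)-p)/.2,4).tolist(),np.round(w,4).tolist())
E
python3 - <<'E'
from h import *
rows((.27,.564,.30),(.40,.40,.30))
E
```

```text
[0.0009, 0.0014, -0.5662] [0.0, -0.0, 0.7156]
[-0.9396, -0.4572, -0.5662] [0.0, -0.0, 0.7156]
```

Emit:
play_rows:
  motion:
    - [0, 0, -0.3, 0, 0, 0.11, 0]
    - [0, 0, -0.566, 0, 0, 0.23, 0]
    - [-0.3, -0.15, -0.566, 0, 0, 0.35, 0]
    - [-0.6, -0.3, -0.566, 0, 0, 0.47, 0]
    - [-0.94, -0.457, -0.566, 0, 0, 0.58, 0]
  squeeze: 20

```text
time: 2.22
ee_pos: [0.3874, 0.415, 0.3002]
eef_rot: [0.63, 0.776, 0.0, -0.0]
ft_force: [1.4, 0.2, -0.9]
width: 0.0448
```

```bash
python3 - <<'E'
from h import *
rows((.45,.30,.30),(.52,.22,.30))
E
```

```text
[-0.6272, 0.188, 0.0009] [0.0003, -0.0004, 0.1319]
[-1.0907, 0.4482, 0.0007] [0.0003, -0.0004, 0.1319]
```

Emit:
play_rows:
  motion:
    - [-0.3, 0.1, 0, 0, 0, 0.06, 0]
    - [-0.5, 0.2, 0, 0, 0, 0.13, 0]
    - [-0.75, 0.3, 0, 0, 0, 0.13, 0]
    - [-1, 0.4, 0, 0, 0, 0.13, 0]
    - [-1, 0.4, 0, 0, 0, 0.13, 0]

```text
time: 2.85
ee_pos: [0.5093, 0.2333, 0.3003]
eef_rot: [0.707, 0.707, 0.0, 0.001]
ft_force: [0.3, 0.0, 0.6]
width: 0.0015
```

```bash
python3 - <<'E'
from h import *
rows((.56,.08,.26),(.595,-.075,.2),(.595,-.075,.121))
E
```

```text
[-0.7666, 0.2527, 0.2026] [0.0008, 0.0006, 0.0006]
[-1.5414, 0.4266, 0.5036] [0.0008, 0.0006, 0.0006]
[-1.541, 0.4261, 0.8986] [0.0008, 0.0006, 0.0006]
```

Emit:
play_rows:
  motion:
    - [-0.3, 0.1, 0, 0, 0, 0, 0]
    - [-0.6, 0.2, 0, 0, 0, 0, 0]
    - [-0.9, 0.3, 0, 0, 0, 0, 0]
    - [-1, 0.426, 0, 0, 0, 0, 0]
    - [-1, 0.426, 0, 0, 0, 0, 0]

```text
time: 3.48
ee_pos: [0.5945, 0.0373, 0.2994]
eef_rot: [0.705, 0.709, -0.0, 0.0]
ft_force: [0.1, 0.4, -0.1]
width: 0.0008
```

Emit:
play_rows:
  motion:
    - [-0.25, 0, 0, 0, 0, 0, 0]
    - [-0.541, 0, 0.1, 0, 0, 0, 0]
    - [-0.541, 0, 0.4, 0, 0, 0, 0]
    - [-0.541, 0, 0.65, 0, 0, 0, 0]
    - [-0.541, 0, 0.65, 0, 0, 0, 0]

```text
time: 4.1
ee_pos: [0.5923, -0.067, 0.1668]
eef_rot: [0.703, 0.711, -0.002, -0.003]
ft_force: [-0.7, 1.0, 0.3]
width: 0.0005
```

```bash
python3 - <<'E'
from h import *
rows((.595,-.075,.121),(.575,-.05,.121),(.555,-.03,.121),(.54,-.012,.121),(.538,0,.121),(.538,.006,.121))
S=eyes.camera("side");T=eyes.camera("top")
a=cv2.resize(S["image"][135:265,260:400,::-1],(400,400));b=cv2.resize(T["image"][145:245,290:390,::-1],(400,400))
cv2.imwrite("pics/c2.png",np.hstack([a,b]))
E
```

```text
[-0.0404, 0.0145, 0.2291] [-0.0042, -0.0005, 0.007]
[0.0857, -0.0842, 0.2299] [-0.0042, -0.0005, 0.007]
[0.1868, -0.183, 0.2306] [-0.0042, -0.0005, 0.007]
[0.2776, -0.257, 0.2312] [-0.0042, -0.0005, 0.007]
[0.3377, -0.2664, 0.2313] [-0.0042, -0.0005, 0.007]
[0.3677, -0.266, 0.2313] [-0.0042, -0.0005, 0.007]
```

View pics/c2.png

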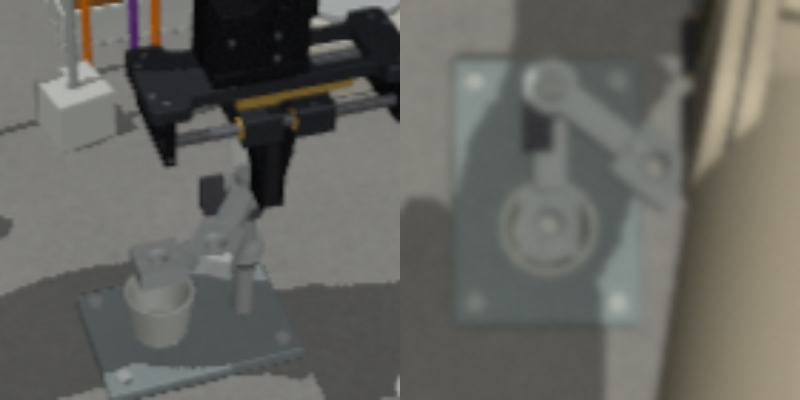

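The closed fingers (picture 265,170) hang behind the end block on its outer side, clear of it. I go down and push.

Emit:
play_rows:
  motion:
    - [-0.04, 0.015, 0.12, 0, 0, 0, 0]
    - [-0.04, 0.015, 0.23, 0, 0, 0, 0]
    - [-0.04, 0.015, 0.23, 0, 0, 0, 0]
    - [0.03, -0.03, 0.23, 0, 0, 0, 0]
    - [0.085, -0.085, 0.23, 0, 0, 0, 0]

```text
time: 4.82
ee_pos: [0.5778, -0.0509, 0.1255]
eef_rot: [0.704, 0.711, 0.001, 0.001]
ft_force: [0.3, 0.3, -0.9]
width: 0.0007
```

```bash
python3 - <<'E'
from h import *
rows((.565,-.04,.121),(.555,-.03,.121),(.54,-.012,.121),(.538,0,.121),(.538,.006,.121))
E
```

```text
[0.0552, -0.0635, 0.0222] [0.0013, -0.0004, 0.0062]
[0.1057, -0.113, 0.0221] [0.0013, -0.0004, 0.0062]
[0.1964, -0.1872, 0.022] [0.0013, -0.0004, 0.0062]
[0.2565, -0.1966, 0.022] [0.0013, -0.0004, 0.0062]
[0.2865, -0.1963, 0.022] [0.0013, -0.0004, 0.0062]
```

Emit:
play_rows:
  motion:
    - [0.04, -0.06, 0.025, 0, 0, 0.006, 0]
    - [0.09, -0.11, 0.025, 0, 0, 0.006, 0]
    - [0.15, -0.16, 0.025, 0, 0, 0.006, 0]
    - [0.2, -0.19, 0.025, 0, 0, 0.006, 0]
    - [0.23, -0.19, 0.025, 0, 0, 0.006, 0]

```text
time: 5.45
ee_pos: [0.5391, -0.0058, 0.1192]
eef_rot: [0.707, 0.707, 0.0, -0.0]
ft_force: [1.4, 0.4, 0.3]
width: 0.0005
```

```bash
python3 - <<'E'
from h import *
rows((.538,0,.121),(.538,.006,.121))
E
```

```text
[0.0291, -0.0053, -0.009] [0.0003, -0.0003, 0.0001]
[0.0591, -0.0052, -0.009] [0.0003, -0.0003, 0.0001]
```

Emit:
play_rows:
  motion:
    - [0.015, 0, 0, 0, 0, 0, 0]
    - [0.03, 0, 0, 0, 0, 0, 0]
    - [0.045, 0, 0, 0, 0, 0, 0]
    - [0.055, 0, 0, 0, 0, 0, 0]
    - [0.055, 0, 0, 0, 0, 0, 0]

```text
time: 6.08
ee_pos: [0.5392, 0.0042, 0.1189]
eef_rot: [0.707, 0.707, -0.0, -0.0]
ft_force: [-0.2, -1.2, 0.2]
width: 0.0001
```

```bash
python3 - <<'E'
from h import *
T=eyes.camera("top");s=r.read_state();print(s["ft_force"],s["ee_pos"])
S=eyes.camera("side")
for n,c in(("S",S),("T",T)):
  for l in("upper_bore","lower_bore"):
    print(l,n,[(np.round(d["xy"],1).tolist(),round(d["p"],2)) for d in eyes.landmark_of(c,l)[:3]])
  print(n,proj(c,(.5365,.0295,.141)),proj(c,(.5365,.0295,.086)))
save(S,"c3.png",(280,150,380,250),4)
E
```

```text
[-0.24798963 -0.16206055  0.54275696] [0.53922741 0.00411132 0.11891887]
upper_bore S [([337.4, 216.0], 0.72)]
lower_bore S [([314.4, 220.5], 0.62)]
S [314.24325508 199.97350861] [314.63962647 218.39898417]
upper_bore T []
lower_bore T [([328.1, 200.3], 0.62), ([399.7, 141.7], 0.45)]
T [328.08460717 198.93013068] [327.48017907 200.52294919]
```

View pics/c3.png

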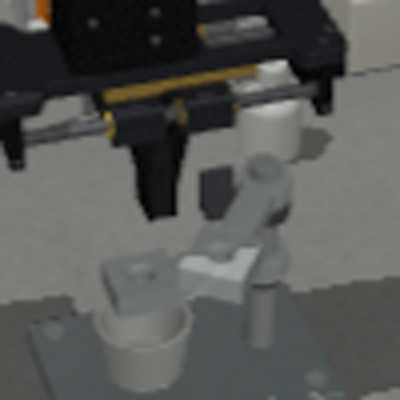

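```bash
python3 - <<'E'
from h import *
S=eyes.camera("side");s=r.read_state()
print(s["ee_pos"],proj(S,s["ee_pos"]),proj(S,(.27,.5633,.186)),proj(S,(.5923,-.067,.1668)))
print(s["joint_positions"],s["joint_torque"])
E
```

```text
[0.53924085 0.00408517 0.11897555] [318.60537656 214.03291075] [177.13691778  96.48730488] [351.73700789 212.61419554]
[-0.51796543  0.19918133  0.48048336  1.80125044 -0.09980748  1.16491161
 -0.00695865] [ 3.69606001e-03 -4.49046493e+01  4.03012186e+00 -3.65530193e+01
 -5.48334082e-02  3.79899144e-02  7.12259589e-04]
```

```bash
python3 - <<'E'
from h import *
S=eyes.camera("side")
for v in range(190,218,2): print(v,S["image"][v,311:330:2].astype(int).mean(-1).round().astype(int))
save(S,"c4.png",(300,185,350,235),12)
E
```

```text
190 [124  50  11  15  24  25   9  66 124 125]
192 [123  98  13  15  20  24  16  87 124 113]
194 [124  99   9  16  20  24  11 103 126 100]
196 [125  99  10  15  21  25  13 122 125 101]
198 [125 105   7  13  22  22  13 123 126  99]
200 [123 121   6  15  23  23  13 123 126 100]
202 [124 123  94  13  24  23  13 126 126 108]
204 [124 124 123  15  59  83 103 124 126 127]
206 [125 125 128 123 124 124 125 123 126 124]
208 [126 123 123 127 124 124 124 125 125 117]
210 [126 123 124 125 123 124 125 125 122 109]
212 [122 124 127 119 114 118 124 125 116 109]
214 [111 110 109 109 109 110 111 120 157 157]
216 [109 123 126 113 107 107 107 152 163 163]
```

View pics/c4.png

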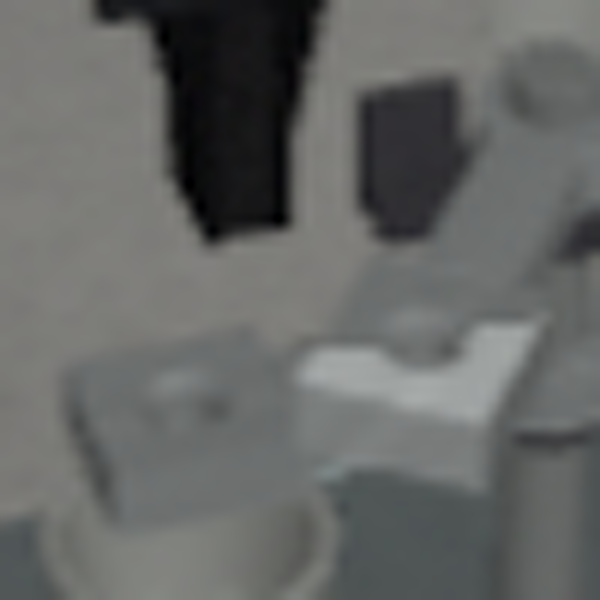

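The last two pictures show the guide arm has not moved. The finger end is at (320,204), but the reported TCP projects to (319,214). So the fingers seem to sit about 27 mm higher than reported and passed over the block. I'll check with the top view before going lower.

```bash
python3 - <<'E'
from h import *
T=eyes.camera("top");s=r.read_state();p=s["ee_pos"]
print(proj(T,p),proj(T,p+[0,.035,0]),proj(T,p+[0,0,.027]))
save(T,"c5.png",(270,110,390,230),5)
E
```

```text
[338.80106357 198.66253931] [323.70480709 198.32876635] [339.35834336 197.83500307]
```

View pics/c5.png

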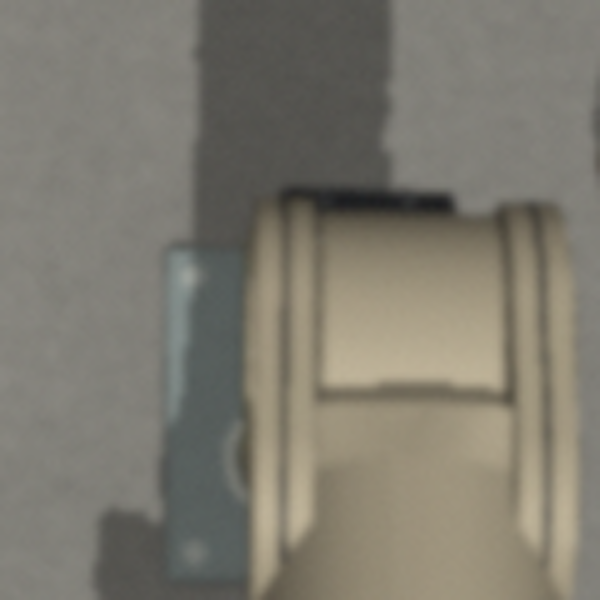

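The top view shows the gripper centred near column 344, which fits the reported y and not a +35 mm shift. So the error is in height. Next I size it, back off and push lower.

```bash
python3 - <<'E'
from h import *
S=eyes.camera("side");p=r.read_state()["ee_pos"]
for d in(.02,.025,.03,.035):print(d,proj(S,p+[0,0,d]), proj(S,p+[0,-.008,d]))
rows((.592,-.072,.121),(.592,-.072,.096))
E
```

```text
0.02 [318.48895242 207.16715733] [319.48378016 209.33180695]
0.025 [318.46333709 205.42813896] [319.46090514 207.58928658]
0.03 [318.43757363 203.67906401] [319.43789709 205.83663256]
0.035 [318.41166075 201.91984499] [319.41475484 204.07375623]
[-0.3806, 0.2641, -0.0103] [0.0, -0.0001, -0.0004]
[-0.3806, 0.2641, 0.1147] [0.0, -0.0001, -0.0004]
```

Emit:
play_rows:
  motion:
    - [-0.13, 0.09, 0, 0, 0, 0, 0]
    - [-0.26, 0.18, 0, 0, 0, 0, 0]
    - [-0.39, 0.265, 0, 0, 0, 0, 0]
    - [-0.39, 0.265, 0.07, 0, 0, 0, 0]
    - [-0.39, 0.265, 0.13, 0, 0, 0, 0]

```text
time: 7.2
ee_pos: [0.5916, -0.0731, 0.0917]
eef_rot: [0.707, 0.707, -0.0, -0.001]
ft_force: [0.3, 1.2, -0.2]
width: 0.0004
```

Emit:
play_rows:
  motion:
    - [0, 0, 0, 0, 0, 0, 0]
    - [0.05, -0.05, 0, 0, 0, 0, 0]
    - [0.1, -0.1, 0, 0, 0, 0, 0]
    - [0.14, -0.13, 0, 0, 0, 0, 0]
    - [0.14, -0.13, 0, 0, 0, 0, 0]

```text
time: 7.82
ee_pos: [0.5659, -0.0443, 0.0933]
eef_rot: [0.707, 0.707, 0.001, -0.0]
ft_force: [0.4, -0.6, -0.4]
width: 0.0003
```

```bash
python3 - <<'E'
from h import *
rows((.565,-.04,.093),(.555,-.03,.093),(.54,-.012,.093),(.538,0,.093),(.538,.006,.093))
E
```

```text
[0.0217, -0.0044, 0.0015] [0.0003, -0.0008, 0.0006]
[0.0717, -0.0544, 0.0015] [0.0003, -0.0008, 0.0006]
[0.1618, -0.1293, 0.0016] [0.0003, -0.0008, 0.0006]
[0.2218, -0.1392, 0.0017] [0.0003, -0.0008, 0.0006]
[0.2518, -0.1392, 0.0017] [0.0003, -0.0008, 0.0006]
```

Emit:
play_rows:
  motion:
    - [0.06, -0.05, 0, 0, 0, 0, 0]
    - [0.11, -0.09, 0, 0, 0, 0, 0]
    - [0.16, -0.13, 0, 0, 0, 0, 0]
    - [0.195, -0.14, 0, 0, 0, 0, 0]
    - [0.195, -0.14, 0, 0, 0, 0, 0]

```text
time: 8.45
ee_pos: [0.5379, -0.0057, 0.0928]
eef_rot: [0.707, 0.707, 0.0, -0.0]
ft_force: [0.5, -0.4, -0.2]
width: 0.0005
```

Emit:
play_rows:
  motion:
    - [0.01, 0, 0, 0, 0, 0, 0]
    - [0.02, 0, 0, 0, 0, 0, 0]
    - [0.03, 0, 0, 0, 0, 0, 0]
    - [0.04, 0, 0, 0, 0, 0, 0]
    - [0.04, 0, 0, 0, 0, 0, 0]

```text
time: 9.07
ee_pos: [0.5381, 0.0013, 0.0928]
eef_rot: [0.707, 0.707, -0.0, -0.0]
ft_force: [-1.5, -2.0, -0.5]
width: 0.0004
```

```bash
python3 - <<'E'
from h import *
S=eyes.camera("side")
print([(np.round(d["xy"],1).tolist(),round(d["p"],2)) for d in eyes.landmark_of(S,"upper_bore")[:3]])
save(S,"c6.png",(280,150,380,250),4)
E
```

```text
[([316.5, 201.0], 0.79)]
```

View pics/c6.png

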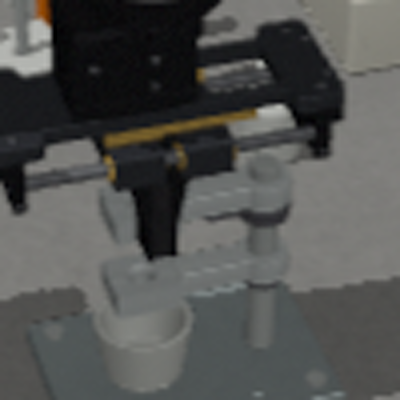

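The arm is now nearly over the lower guide, with its bore at (316.5,201) against (314,200) expected. I push gently on until the stop answers.

Emit:
play_rows:
  motion:
    - [0.01, 0, 0, 0, 0, 0, 0]
    - [0.02, 0, 0, 0, 0, 0, 0]
    - [0.03, 0, 0, 0, 0, 0, 0]
    - [0.03, 0, 0, 0, 0, 0, 0]

```text
time: 9.68
ee_pos: [0.5382, 0.0017, 0.093]
eef_rot: [0.709, 0.705, -0.002, 0.002]
ft_force: [-0.1, -18.4, 0.2]
width: 0.0004
```

Emit:
play_rows:
  motion:
    - [0.01, 0, 0, 0, 0, 0, 0]
    - [0.02, 0, 0, 0, 0, 0, 0]
    - [0.03, 0, 0, 0, 0, 0, 0]
    - [0.03, 0, 0, 0, 0, 0, 0]

```text
time: 10.18
ee_pos: [0.5381, 0.002, 0.093]
eef_rot: [0.71, 0.704, -0.004, 0.004]
ft_force: [-1.2, -34.4, 1.8]
width: 0.0005
```

At the stop: 34 N, no motion, and the face is where y_bore = 0.0295 predicts. Back off and rise.

Emit:
play_rows:
  motion:
    - [-0.1, 0, 0, 0, 0, 0, 0]
    - [-0.2, 0, -0.1, 0, 0, 0, 0]
    - [-0.2, 0, -0.4, 0, 0, 0, 0]
    - [-0.2, 0, -0.7, 0, 0, 0, 30]
    - [-0.2, 0, -0.95, 0, 0, 0, 57]

```text
time: 10.8
ee_pos: [0.5386, -0.0264, 0.2858]
eef_rot: [0.707, 0.707, 0.001, 0.0]
ft_force: [0.9, -0.2, -0.1]
width: 0.0131
```

```bash
python3 - <<'E'
from h import *
rows((.535,.15,.28),(.533,.332,.28))
E
```

```text
[0.8821, -0.0185, 0.0299] [0.0016, -0.0008, -0.0003]
[1.7921, -0.029, 0.031] [0.0016, -0.0008, -0.0003]
```

Emit:
play_rows:
  motion:
    - [0.25, -0.01, 0.03, 0, 0, 0, 57]
    - [0.5, -0.01, 0.03, 0, 0, 0, 57]
    - [0.75, -0.02, 0.03, 0, 0, 0, 57]
    - [1, -0.02, 0.03, 0, 0, 0, 57]
    - [1, -0.02, 0.03, 0, 0, 0, 57]

```text
time: 11.42
ee_pos: [0.5333, 0.1786, 0.2764]
eef_rot: [0.705, 0.71, 0.0, -0.001]
ft_force: [-0.9, -0.9, 0.1]
width: 0.0487
```

Emit:
play_rows:
  motion:
    - [0.2, 0, 0, 0, 0, 0, 57]
    - [0.4, 0, 0, 0, 0, 0, 57]
    - [0.6, -0.01, 0, 0, 0, 0, 57]
    - [0.8, -0.01, 0, 0, 0, 0, 57]
    - [0.8, -0.01, 0, 0, 0, 0, 57]

```text
time: 12.05
ee_pos: [0.5313, 0.3365, 0.2761]
eef_rot: [0.706, 0.709, -0.0, -0.001]
ft_force: [-0.1, -0.5, -0.1]
width: 0.0495
```

```bash
python3 - <<'E'
from h import *
print(r.read_state()["ee_pos"])
S=eyes.camera("side")
rows((.534,.333,.20),(.534,.333,.129))
print([(np.round(d["xy"],1).tolist(),round(d["p"],2)) for d in eyes.landmark_of(S,"upper_bore")[:3]])
save(S,"c7.png",(210,60,350,220),4)
E
```

```text
[0.5312912  0.33645106 0.27612806]
[-0.005, 0.0091, 0.3827] [-0.0002, 0.0001, 0.0007]
[-0.0049, 0.0092, 0.7377] [-0.0002, 0.0001, 0.0007]
[([313.8, 200.4], 0.86)]
```

View pics/c7.png

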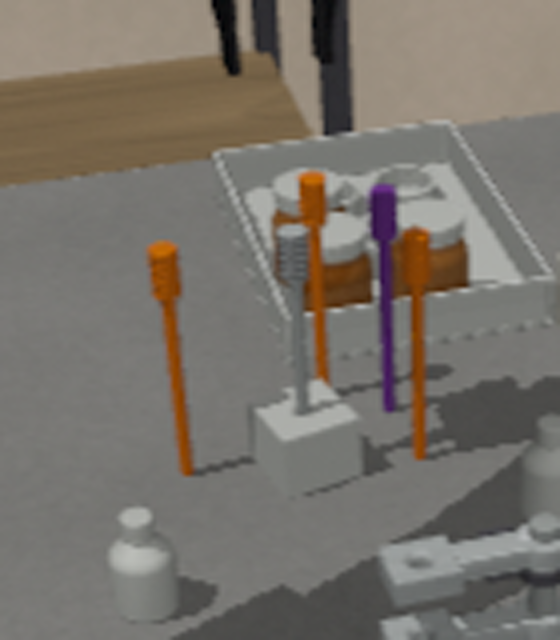

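The plunger head is at picture (291,250) between and below the fingers. The bore, at (313.8,200.4), is now where the stop pose predicts. Going down.

Emit:
play_rows:
  motion:
    - [-0.01, 0.01, 0.2, 0, 0, 0, 57]
    - [-0.01, 0.01, 0.4, 0, 0, 0, 57]
    - [-0.01, 0.01, 0.55, 0, 0, 0, 57]
    - [-0.01, 0.01, 0.7, 0, 0, 0, 57]
    - [-0.01, 0.01, 0.735, 0, 0, 0, 57]

```text
time: 12.78
ee_pos: [0.5342, 0.329, 0.1286]
eef_rot: [0.708, 0.706, -0.001, -0.0]
ft_force: [-0.2, 1.0, 0.9]
width: 0.0498
```

Emit:
play_rows:
  motion:
    - [0, 0, 0, 0, 0, 0, 57]

```text
time: 12.9
ee_pos: [0.535, 0.3304, 0.1307]
eef_rot: [0.708, 0.706, 0.0, 0.0]
ft_force: [-0.7, 0.6, -0.4]
width: 0.0494
```

```bash
python3 - <<'E'
from h import *
S=eyes.camera("side");p=r.read_state()["ee_pos"];print(p)
print([proj(S,p+[dx,0,.028]).round(1) for dx in(-.025,.025)])
save(S,"c8.png",(250,90,330,190),6)
E
```

```text
[0.53527707 0.33091903 0.13140891]
[array([274.7, 130.6]), array([292.7, 127.9])]
```

View pics/c8.png

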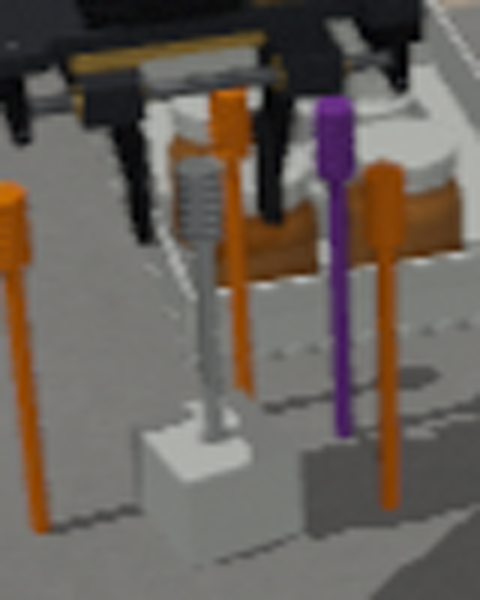

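The fingertips at (145,240) and (268,220) straddle the steel head at (200,200), down at its lower edge. I close and lift a little.

Emit:
play_rows:
  motion:
    - [0, 0, 0, 0, 0, 0, 0]
    - [0, 0, 0, 0, 0, 0, 0]
    - [0, 0, 0, 0, 0, 0, 0]
    - [0, 0, 0, 0, 0, 0, 0]
    - [0, 0, 0, 0, 0, 0, 0]
  squeeze: 30

```text
time: 13.58
ee_pos: [0.5344, 0.3313, 0.1301]
eef_rot: [0.707, 0.707, 0.0, -0.0]
ft_force: [-0.0, 0.5, 1.5]
width: 0.0194
```

Emit:
play_rows:
  motion:
    - [0, 0, -0.05, 0, 0, 0, 0]
    - [0, 0, -0.15, 0, 0, 0, 0]
    - [0, 0, -0.35, 0, 0, 0, 0]
    - [0, 0, -0.6, 0, 0, 0, 0]
    - [0, 0, -0.8, 0, 0, 0, 0]

```text
time: 14.2
ee_pos: [0.5345, 0.3311, 0.2927]
eef_rot: [0.707, 0.707, 0.001, 0.0]
ft_force: [1.0, 0.4, -1.9]
width: 0.0194
```

Emit:
play_rows:
  motion:
    - [0, 0, 0, 0, 0, 0, 0]
    - [0, 0, 0, 0, 0, 0, 0]

```text
time: 14.45
ee_pos: [0.5342, 0.331, 0.2894]
eef_rot: [0.707, 0.707, -0.0, -0.0]
ft_force: [-0.4, -0.5, -1.8]
width: 0.0193
```

```bash
python3 - <<'E'
from h import *
s=r.read_state();p=np.array(s["ee_pos"]);print(p,s["eef_rot"],s["width"],s["ft_force"])
S=eyes.camera("side");T=eyes.camera("top")
im=S["image"].astype(int)
for n,c in(("S",S),("T",T)):
  for d in eyes.regions_of(c,"slim_plunger")[:5]:
    v,u=np.nonzero(d["region"]); print(n,d["p"],d["xy"],u.min(),u.max(),v.min(),v.max(),len(u),im[v,u].mean(0).round() if n=="S" else "")
  print([(np.round(d["xy"],1).tolist(),round(d["p"],2)) for d in eyes.landmark_of(c,"slim_plunger")])
# expected
print(proj(S,p+[0,0,.028-.157+.008]),proj(S,p+[0,0,.05]))
save(S,"c9.png",(230,40,330,190),4)
E
```

```text
[0.53417751 0.33099665 0.28935042] [ 7.07352074e-01  7.06861277e-01 -4.14556208e-04 -8.04183975e-05] 0.01933997012918492 [-0.41870715 -0.48025935 -1.83059163]
S 0.8 [250.6, 136.6] 247 258 120 177 276 [135.  80.  32.]
S 0.59 [315.9, 139.0] 311 317 117 172 262 [125.  72.  28.]
S 0.57 [306.2, 117.6] 304 308 107 159 108 [70. 33. 90.]
S 0.52 [281.3, 93.4] 278 284 59 125 255 [97. 97. 94.]
[([283.6, 124.4], 0.81), ([316.3, 175.4], 0.71), ([291.0, 158.8], 0.6), ([309.2, 161.5], 0.52), ([254.7, 179.9], 0.48)]
T 0.55 [190.4, 235.1] 182 200 231 238 96 
T 0.37 [165.8, 160.8] 163 166 157 160 14 
[([198.7, 239.1], 0.6), ([211.3, 170.2], 0.47)]
[283.1683977  126.38993832] [279.25827631  65.89181687]
```

```bash
python3 - <<'E'
from h import *
S=eyes.camera("side");p=r.read_state()["ee_pos"]
z=p[2]-.1221
print(onz(S,(283.6,124.4),z)-p, onz(S,(283.3,125.4-1.2),z)-p)
rows((.536,.0295,p[2]))
# rod axis from image: gray column centroids vs background difference
d=[x for x in eyes.regions_of(S,"slim_plunger") if abs(x["xy"][0]-281)<4]
if d:
  R=d[0]["region"]
  for v in range(60,128,4): 
    u=np.nonzero(R[v])[0]; print(v,u.min() if len(u) else None,u.max() if len(u) else None,end="; ")
E
```

```text
[ 0.00379697  0.01212825 -0.1221    ] [ 0.00325808  0.01344852 -0.1221    ]
[-1.5076, 0.0096, 0.0008] [-0.0004, 0.0003, -0.0005]
60 278 282; 64 278 282; 68 278 283; 72 278 283; 76 279 282; 80 279 282; 84 280 282; 88 280 283; 92 280 283; 96 280 283; 100 281 283; 104 282 283; 108 282 283; 112 282 284; 116 282 284; 120 282 284; 124 282 285;
```

Emit:
play_rows:
  motion:
    - [-0.2, 0, 0, 0, 0, 0, 0]
    - [-0.4, 0, 0, 0, 0, 0, 0]
    - [-0.6, 0, 0, 0, 0, 0, 0]
    - [-0.8, 0, 0, 0, 0, 0, 0]
    - [-1, 0.01, 0, 0, 0, 0, 0]

```text
time: 15.48
ee_pos: [0.5361, 0.1298, 0.29]
eef_rot: [0.707, 0.707, 0.0, -0.0]
ft_force: [0.7, 0.6, -2.1]
width: 0.0194
```

Emit:
play_rows:
  motion:
    - [-0.15, 0, 0, 0, 0, 0, 0]
    - [-0.3, 0, 0, 0, 0, 0, 0]
    - [-0.45, 0, 0, 0, 0, 0, 0]
    - [-0.508, 0, 0, 0, 0, 0, 0]
    - [-0.508, 0, 0, 0, 0, 0, 0]

```text
time: 16.1
ee_pos: [0.5363, 0.0295, 0.29]
eef_rot: [0.708, 0.707, 0.0, -0.0]
ft_force: [-0.9, 0.6, -1.6]
width: 0.019
```

Emit:
play_rows:
  motion:
    - [0, 0, 0, 0, 0, 0, 0]
    - [0, 0, 0, 0, 0, 0, 0]

```text
time: 16.35
ee_pos: [0.5362, 0.0308, 0.2898]
eef_rot: [0.707, 0.708, -0.0, -0.0]
ft_force: [-1.2, -0.1, -2.0]
width: 0.0194
```

```bash
python3 - <<'E'
from h import *
np.set_printoptions(precision=4,suppress=True)
s=r.read_state();p=np.array(s["ee_pos"]);print(p,s["eef_rot"],s["ft_force"])
for k in range(2):
  S=eyes.camera("side")
  for l in("slim_plunger","upper_bore","lower_bore"):
    print(l,[(np.round(d["xy"],1).tolist(),round(d["p"],2)) for d in eyes.landmark_of(S,l) if d["xy"][0]>300 and d["xy"][1]>150])
print(proj(S,p-[0,0,.1221]),proj(S,p-[0,0,.1221]+[0,.01,0]),proj(S,(.5365,.0295,.141)))
g=S["image"].astype(int).mean(-1).round().astype(int)
for v in range(176,206,2): print(v,g[v,304:326])
E
```

```text
[0.5362 0.0308 0.2898] [ 0.7067  0.7075 -0.     -0.0001] [-1.222  -0.1361 -1.9974]
slim_plunger [([313.8, 190.6], 0.68), ([308.6, 159.7], 0.43)]
upper_bore [([315.5, 204.7], 0.58), ([314.2, 240.1], 0.25)]
lower_bore [([315.7, 219.0], 0.76)]
slim_plunger [([313.3, 190.2], 0.75), ([305.7, 158.5], 0.49), ([345.5, 362.4], 0.49)]
upper_bore [([315.2, 199.6], 0.73)]
lower_bore [([317.8, 217.1], 0.83)]
[313.7681 190.2991] [312.5745 187.7474] [314.2433 199.9735]
176 [ 77  78  78  82 104 121 121 106  89  98  99 104 115 121 120 120 119 119
 120 121 121 121]
178 [117 117 120 123 121 122 121 107  88  98  99  99 109 119 120 119 119 120
 120 122 122 122]
180 [122 121 121 121 120 120 120 104  88  97  99  98 111 122 122 122 122 121
 123 123 122 121]
182 [120 120 119 118 118 118 119 104  88  97  99  97 111 122 122 121 120 120
 121 121 120 121]
184 [122 121 121 121 122 123 121 116 104  97  98  98 109 122 121 121 120 121
 122 121 122 122]
186 [121 119 119 117 118 119 121 108  92  97  98  98 111 123 122 122 123 124
 123 123 122 121]
188 [121 121 121 122 122 121 121 107  92  97  99  99 112 123 124 124 124 124
 122 123 122 121]
190 [122 122 120 119 120 122 123 120 114 105  97 105 120 123 125 125 123 122
 123 124 124 125]
192 [123 122 123 123 123 123 121 121 122 122 123 122 121 121 120 120 121 122
 123 122 122 124]
194 [123 124 123 122 122 120 120 122 122 122 122 119 117 116 112 110 110 115
 121 120 122 126]
196 [119 116 115 114 110 109 109 108 110 108 108 108 108 108 108 108 108 109
 106 104 108 110]
198 [110 100 108 108 108 108 108 111 120 128 128 124 117 109 105 105 107 107
 107 104 108 111]
200 [105  82  98 105 106 106 104 103 105 107 109 105  98  89  94 105 108 108
 107 106 108 119]
202 [114  88  86 103 110 110 110 108 106 106 108 107 104 103 104 106 106 105
 106 106 106 108]
204 [121 106  81  84 100 106 106 107 106 105 106 107 108 108 110 111 109 110
 109 109 110 109]
```

Tip is about 1–3 mm toward +y of the bore axis and matches in x. I correct by −3 mm in y and come down slowly.

Emit:
play_rows:
  motion:
    - [-0.016, 0, 0, 0, 0, 0, 0]
    - [-0.016, 0, 0.04, 0, 0, 0, 0]
    - [-0.016, 0, 0.08, 0, 0, 0, 0]
    - [-0.016, 0, 0.11, 0, 0, 0, 0]
    - [-0.016, 0, 0.13, 0, 0, 0, 0]

```text
time: 17.38
ee_pos: [0.5361, 0.0264, 0.2634]
eef_rot: [0.707, 0.707, -0.0, -0.0]
ft_force: [-0.0, -0.6, -1.4]
width: 0.0191
```

Emit:
play_rows:
  motion:
    - [0, 0, 0.02, 0, 0, 0, 0]
    - [0, 0, 0.04, 0, 0, 0, 0]
    - [0, 0, 0.06, 0, 0, 0, 0]
    - [0, 0, 0.06, 0, 0, 0, 0]

```text
time: 17.88
ee_pos: [0.5361, 0.0264, 0.2517]
eef_rot: [0.707, 0.707, -0.0, -0.0]
ft_force: [-0.3, -0.5, -1.5]
width: 0.0196
```

No force, and the tip is below the mouth (about 0.130), so it is in the upper bore. On down.

Emit:
play_rows:
  motion:
    - [0, 0, 0.04, 0, 0, 0, 0]
    - [0, 0, 0.08, 0, 0, 0, 0]
    - [0, 0, 0.12, 0, 0, 0, 0]
    - [0, 0, 0.15, 0, 0, 0, 0]
    - [0, 0, 0.15, 0, 0, 0, 0]

```text
time: 18.5
ee_pos: [0.536, 0.0264, 0.2214]
eef_rot: [0.707, 0.707, -0.0, -0.0]
ft_force: [0.3, 0.2, -1.5]
width: 0.0193
```

```bash
python3 - <<'E'
from h import *
s=r.read_state();p=np.array(s["ee_pos"]);print(p,s["ft_force"],s["torque"])
S=eyes.camera("side")
for l in("slim_plunger","upper_bore","lower_bore"):
    print(l,[(np.round(d["xy"],1).tolist(),round(d["p"],2)) for d in eyes.landmark_of(S,l) if 300<d["xy"][0]<330 and d["xy"][1]>150])
print(proj(S,p-[0,0,.1221]),proj(S,(.5365,.0295,p[2]-.1221)))
cv2.imwrite("pics/c10.png",cv2.resize(S["image"][140:250,270:370,::-1],None,fx=5,fy=5,interpolation=cv2.INTER_CUBIC))
E
```

```text
[0.53599834 0.02635916 0.2213776 ] [ 0.32225072  0.16621717 -1.47076022] [-0.05541793 -0.06913686 -0.0184153 ]
slim_plunger [([316.5, 214.2], 0.68)]
upper_bore [([314.8, 199.0], 0.72)]
lower_bore [([314.5, 216.6], 0.77)]
[314.70435116 214.92267311] [314.54614545 214.05348357]
```

View pics/c10.png

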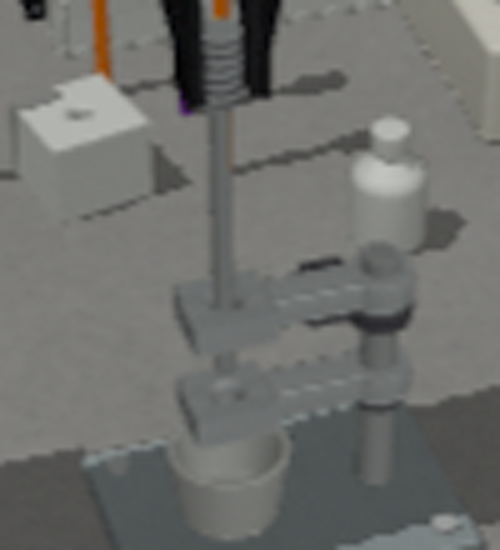

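The rod passes through the upper guide at (225,300), and the tip is showing just above the lower guide at (225,370). No lateral force. I continue through the lower one.

Emit:
play_rows:
  motion:
    - [0, 0, 0.03, 0, 0, 0, 0]
    - [0, 0, 0.06, 0, 0, 0, 0]
    - [0, 0, 0.09, 0, 0, 0, 0]
    - [0, 0, 0.12, 0, 0, 0, 0]
    - [0, 0, 0.12, 0, 0, 0, 0]

```text
time: 19.32
ee_pos: [0.536, 0.0264, 0.1974]
eef_rot: [0.707, 0.707, -0.0, -0.0]
ft_force: [-0.3, -0.1, -1.5]
width: 0.019
```

Emit:
play_rows:
  motion:
    - [0, 0, 0.03, 0, 0, 0, 0]
    - [0, 0, 0.06, 0, 0, 0, 0]
    - [0, 0, 0.09, 0, 0, 0, 0]
    - [0, 0, 0.12, 0, 0, 0, 0]
    - [0, 0, 0.12, 0, 0, 0, 0]

```text
time: 19.95
ee_pos: [0.536, 0.0263, 0.1734]
eef_rot: [0.707, 0.707, -0.0, -0.0]
ft_force: [0.5, 0.2, -1.1]
width: 0.0193
```

Emit:
play_rows:
  motion:
    - [0, 0, 0.03, 0, 0, 0, 0]
    - [0, 0, 0.06, 0, 0, 0, 0]
    - [0, 0, 0.09, 0, 0, 0, 0]
    - [0, 0, 0.115, 0, 0, 0, 0]
    - [0, 0, 0.115, 0, 0, 0, 0]

```text
time: 20.58
ee_pos: [0.536, 0.0263, 0.1505]
eef_rot: [0.707, 0.707, -0.0, -0.0]
ft_force: [-0.5, 0.9, -1.8]
width: 0.0192
```

Emit:
play_rows:
  motion:
    - [0, 0, 0, 0, 0, 0, 0]
    - [0, 0, 0, 0, 0, 0, 0]
    - [0, 0, 0, 0, 0, 0, 0]
    - [0, 0, 0, 0, 0, 0, 0]

```text
time: 21.08
ee_pos: [0.5363, 0.0264, 0.151]
eef_rot: [0.707, 0.707, 0.0, -0.0]
ft_force: [-0.6, 0.3, -1.3]
width: 0.019
```

```bash
python3 - <<'E'
from h import *
s=r.read_state();p=np.array(s["ee_pos"]);print(p,s["ft_force"],s["torque"],s["width"])
S=eyes.camera("side")
for l in("slim_plunger","upper_bore","lower_bore","stand","cup"):
    print(l,[(np.round(d["xy"],1).tolist(),round(d["p"],2)) for d in eyes.landmark_of(S,l) if 300<d["xy"][0]<330 and d["xy"][1]>150])
# head top: predicted vs image
print("headtop",proj(S,(.5365,.0295,.0278+.186)),"tip",proj(S,(.5365,.0295,.0278)),"head bottom",proj(S,(.5365,.0295-.01,.0278+.15)))
g=S["image"].astype(int).mean(-1).round().astype(int)
for v in range(166,194,1): print(v,g[v,308:322])
E
```

```text
[0.53626013 0.02637374 0.1510049 ] [-0.5568386   0.31940644 -1.27630905] [-0.06707993  0.08051814 -0.04752538] 0.018976022390527588
slim_plunger [([316.1, 237.0], 0.67), ([316.0, 173.5], 0.45)]
upper_bore [([318.2, 201.5], 0.86), ([317.2, 234.1], 0.58)]
lower_bore [([314.9, 218.7], 0.73)]
stand [([314.7, 243.1], 0.9)]
cup [([316.2, 240.5], 0.71)]
headtop [313.67902568 173.74508955] tip [315.03380617 236.72257817] head bottom [315.1839205 189.5726643]
166 [ 28  27  26  27  64  86  76  72 104  99  32  20  23  17]
167 [ 21  22  66 104 112 100  78  72 104 100  34  16  20  17]
168 [ 16  17  57 102 117 102  77  71 105 103  51  16  17  24]
169 [ 14  20  29  91 117 103  76  71 105 105  53  14  22  22]
170 [ 12  18  22  90 118 103  75  70 104 112  73  16  20  22]
171 [ 14  18  25  84 112 108 106 102 105 106  75  16  22  23]
172 [ 13  19  25  80 109 109 109 109 109 101  68  16  19  21]
173 [ 15  16  26  77 108 108 107 108 108 108  85  33  18  23]
174 [ 11  19  23  79 108 109 109 110 110 113  93  30  19  23]
175 [ 13  20  22  79 110 111 109 114 118 103  66  21  20  24]
176 [14 18 32 56 71 77 82
[... 320 characters left out ...]
3  48  84 100 102 106  97  83  69  38  18  24]
183 [13 15 22 49 68 76 85 86 83 88 79 32 20 25]
184 [ 12  14  21  57  87 101 104 105 105  94  83  67  19  23]
185 [11 16 20 35 58 77 80 74 79 91 90 72 54 21]
186 [ 10  16  20  43  81 101 104 104 104  94  88 106 101  83]
187 [ 47  16  20  37  61  78  85  86  81  76 101 121 120 119]
188 [ 52  46  80  92  89  89  97 106 111 114 122 125 125 125]
189 [116 114 117 118 104  87  98 103 108 118 125 125 124 123]
190 [120 123 123 123 106  87  98 102 105 118 126 126 124 122]
191 [122 123 123 123 107  87  98 102 106 116 122 122 123 123]
192 [124 123 122 122 107  87  97 102 105 117 122 122 122 122]
193 [122 122 122 122 106  86  98 100 106 118 123 122 119 120]
```

The head top ellipse is centred at row 173.4 against 173.7 predicted, so the tip is about 12–14 mm above the cup bottom. I drop 2 mm more, settle and hand in.

Emit:
play_rows:
  motion:
    - [0, 0, 0.01, 0, 0, 0, 0]
    - [0, 0, 0.01, 0, 0, 0, 0]
    - [0, 0, 0.01, 0, 0, 0, 0]
    - [0, 0, 0.01, 0, 0, 0, 0]
    - [0, 0, 0.01, 0, 0, 0, 0]

```text
time: 22.0
ee_pos: [0.5362, 0.0264, 0.1489]
eef_rot: [0.707, 0.707, 0.0, -0.0]
ft_force: [0.2, -0.5, -1.8]
width: 0.0193
```

```bash
python3 - <<'E'
from h import *
s=r.read_state();print(s["time"],s["ee_pos"],s["ft_force"],s["width"],np.abs(s["joint_vel"]).max())
if s["width"]>.017 and abs(s["ft_force"][2])<5: print(job.close_job())
E
```

```text
22.0 [0.53620147 0.02635106 0.14892687] [ 0.18429557 -0.45114772 -1.84792157] 0.019301510798425237 0.0027296769841137496
the job is handed in; nothing more can be done
None
```

I pushed the upper guide arm in to its stop and threaded the slim plunger through both guides. I handed the job in at 22.0 s, still holding the plunger; no verdict was reported.

- **Guide arm:** It stopped moving under about 34 N, and its bore then appeared within a pixel of the predicted spot. The first push missed because the fingertips sit about 28 mm higher than the reported TCP. I saw this in the side view and corrected for it.
- **Plunger:** I gripped it at 30 N. At the end the opening was 19.3 mm on the 20 mm head, and the wrist carried only the plunger's weight (about 1.8 N). Joint speeds were near zero. I felt no side load while threading.
- **Tip height:** By my estimate the tip is about 10–12 mm above the cup's inside bottom. The two image checks disagreed slightly: the head's top matched the estimate, but its lower rim suggested about 3 mm higher, still within the limits.
- **Late bore reading:** With the rod in place, the network put the upper bore about 4 pixels to the right of where I expected. I took that for the rod hiding part of the hole and did not check it further.
- **Not measured:** I did not measure the plunger's final tilt. I also did not re-check the thick plunger and the bystanders at the end; no move was planned near the thick plunger, and I felt no unexpected contact.

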